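Rock the spindle into gear and index the dial plate

TASK

Put the rotary fixture in gear: press its yellow-topped gear-change knob down gently while rocking it to and fro until the hidden teeth mesh, never forcing tooth against tooth and never dragging the dial plate round on half-meshed teeth, and then push the knob fully home. Then, with the knob still home, turn it to bring the orange nest with the black handle to the red pointer, and let go. Do not touch the dial plate itself or upset the other things on the bench.

Things in the scene. Friction and masses are not known exactly. Their poses are not given: they have to be found in the camera images.
- shift_knob: Gear-change knob on the fixture's upright spindle: yellow bar grip 50 mm long (own x), 16 wide (y), 36 high, on a round black skirt 54 mm across, 10 thick. Origin on the spindle axis in the grip, 13 mm below its top, 23 above the skirt's top. It turns the spindle and slides on it: starts raised (neutral), origin 63 mm above the dial's face; stays at any height it is left
- knob_skirt (a point): Centre of the underside of the knob's skirt: 33 mm below the knob's origin. When fully home (in gear) it sits on the hub, a hard stop, 22 mm below its raised place (knob origin then 41 mm above the dial's face). Sliding the knob down free of the teeth takes about 2 N, up about 6 N. In neutral the knob turns freely; in gear it carries the dial, with about 0.09 rad of play either way
- bar_top (a point): Top of the knob's bar. By feel: hidden sprung teeth meet the dial's after 4 to 12 mm of travel (differs each time), at the start always tip on tip. Then the push rises by 2 N and 2 N per further mm; after 5.5 mm the spring is solid. Over 20 N tip on tip harms the teeth. Rock the knob: within 0.8 rad on the nearer side (every 1.57 rad) they drop in, the push falls away and the knob slides down freely
- hub_top (a point): Centre of the top of the dial's dark hub, 72 mm across and 8 mm high. The four driven teeth lie unseen inside it, a quarter turn apart, at an angle to the dial that differs each time; they drop into mesh when lined up to about 0.1 rad either way
- dial: Round aluminium dial plate, 230 mm across, 12 thick, with the hub in its middle and six nests 34 mm across, 6 high, on a circle of 90 mm radius. Origin on the spindle axis in its top face, 84 mm above the bench; z up. It turns about z with 0.15 N m of friction and stays where it is left; to be driven only through the knob
- nest (a point): Centre of the orange nest at the level of the dial's top face, 90 mm from the spindle axis; it turns with the dial. It alone holds a black handle, 23 mm thick, standing to 46 mm above the dial's face
- stop_point (a point): Where the orange nest's centre belongs: on the 90 mm circle, at the level of the dial's top face, straight inward of the red pointer's tip. At the start it lies 0.4 to 1.3 rad counter-clockwise (seen from above) of the nest
- pointer_tip (a point): Tip of the fixed red pointer, 117 mm from the spindle axis and 99 mm above the bench, on a steel post beside the dial
- foam_tray: Bystander to leave alone: white foam tray of black handles, 220 x 150 x 45 mm; origin at the middle of its underside
- spray: Bystander to leave alone: clear spray bottle with white trigger head, 72 mm wide, 200 mm tall; origin at the middle of its underside
- flux: Bystander to leave alone: small clear bottle with purple cap, 42 mm wide, 85 mm tall; origin at the middle of its underside
- driver: Bystander to leave alone: yellow screwdriver, 150 mm long, lying beside the fixture; origin at the middle of its underside
- bobbin: Bystander to leave alone: copper-coloured bobbin, 40 mm wide, 32 mm tall, standing beside the fixture; origin at the middle of its underside

How it is judged:
By the outcome, as a careful person would: the job done as asked, in the order asked, and still so for the second after the job is handed in, with the robot touching nothing.
It also fails if it takes over 67 s, if anything falls off the work surface, if the arm or the gripper's body presses on something with over 40 N, if the wrist force passes 120 N, or if a joint passes its speed limit or range.

ROBOT

A 6-joint arm with a two-finger parallel gripper is mounted at the origin on the work surface. World frame = base frame: x ahead of the robot, y to its left, z up, the work surface at z = 0. Lengths are in m, angles in rad, forces in N, time in s.
With the tool pointing down it reaches from about 0.375 to 0.9 m from the base axis. Payload 3.1 kg.
Tool frame: the origin (TCP) lies at the very end of the fingers, on their centre line; the grasp point (between the pads) lies 19 mm behind it (tcp_to_grasp is the distance from the TCP to the grasp point, in m); z points along the fingers, y is the direction in which the jaws open and shut (so a half turn about z gives the same grasp; the last joint's range is limited). The gripper opens to 85 mm and grips with 20 to 120 N. Pads are 22 mm wide; open, the fingers measure 114 mm over their backs; the gripper's body (76 mm by 85 mm) begins 54 mm behind the grasp point. The pads swing forward as they close: fully open they stand 13 mm farther back than shut.
Start: joints at [-1.401, 0.527, 1.433, -0, 1.181, -0.178], TCP at [0.214, -0.587, 0.231] pointing down, gripper open.
Joint ranges: [-3.08, 3.08], [-0.75, 2.2], [0.22, 2.44], [-1.43, 4.57], [0, 2.65], [-2.85, 2.85]. Speed limits (rad/s): [2.79, 2.79, 3.14, 3.14, 3.14, 3.14].

INTERFACE

Orientations are given as a unit quaternion [x, y, z, w].
In Python, from station import sense, snapshot, camera_info, sign_off, tcp_to_grasp gives the robot as it stands.
- The arm moves only by the shell command python3 -m inch 'ROWS' [FORCE]. ROWS is JSON, a list of rows, each a list of 3 entries, a list of its own where there are three numbers: the closure, from -1 (fully open) to 1 (shut), so that 0 is half open, then the shift along the tool's x, y, z normalised to -1 to 1, where 1 is 10 cm, then the turn, a rotation vector about the tool's x, y, z normalised to -1 to 1, where 1 is 360 degrees. In form: [[jaw, [dx, dy, dz], [ax, ay, az]], ...]. A call has 1 to 20 rows; each row is the pose to reach, as a shift and turn from the pose commanded when the call began, along the tool's axes at that moment, turning the shorter way round; what a row does not reach only later rows make up. A row lasts 1/10 s, in which the tool goes at most 50 mm and 8.59 degrees, less where a joint would pass 70% of its speed; a pose out of reach is approached as far as the arm can. A call with a number of a shift or a turn outside -1 to 1 is refused whole. A call with a gripper value outside its range is refused whole. The fingers move at their own pace and stop on an object; FORCE is the grip in N (left out, the last holds). Time passes only in rows, so rows that repeat a pose let the fingers close. It gives the time, the measured TCP pose, the force and the opening at its end, in the units of the state.
- sense(): the state, without advancing time (a new reading comes with each control period).
- snapshot(name): name is "scene" or "top" or "wrist"; returns (picture, depth): 480x640x3 uint8, blue, green, red; 480x640 float32, m along the optical axis (not along the pixel's ray), 0 where there is no reading.
- camera_info(name): a dict with "K" (3x3 intrinsics, pixels), "origin" and "orientation" of the camera in the world. Camera axes: x right, y down, z forward; pixel columns grow to the right and rows downward; lengths in m; the calibration is good to about 2 mm. A picture is of the moment at which its call begins: read the wrist's pose just before it. camera_info takes no time and is no camera call; for the wrist camera it gives the pose at the moment of the call.
- sign_off(): hands the job in, once; it reports no verdict.
The state is a dict: "t": time; "q": joint angles; "qd": joint speeds; "tau": joint torques, N m; "tcp_pos": TCP position; "tool_rot": TCP orientation; "force": force on the tool from outside, world axes, zero at the start; "ft_torque": the same for the moment, N m; "finger_gap": opening from 0.0 (shut) to 1.0 (fully open).
Only numpy, scipy, OpenCV 4.12 (cv2) and the standard library are available. Lean on these libraries where they do the work, as an engineer would, in place of code of your own. Each camera call takes 0.05 s, during which the arm holds its last target.

## Working session

There is one attempt and no reset: what is moved stays moved. The work goes in short steps, Python scripts to look and compute and a shell command to move; the robot and the scene stay as the last step left them, time stands still between calls to the robot, and variables do not carry over. Pictures are saved under pics/ and viewed, and the job is handed in when it is done.

```bash
ls; mkdir -p pics; python3 - <<'E'
from station import *
import cv2
s=sense();print(s)
print(tcp_to_grasp if not callable(tcp_to_grasp) else tcp_to_grasp())
for n in("scene","top"):
    p,d=snapshot(n);cv2.imwrite(f"pics/{n}0.png",p);print(n,camera_info(n))
    import numpy as np; np.save(f"pics/{n}0.npy",d)
E
```

```text
pics
{'t': 0.0, 'q': array([-1.40048375e+00,  5.28483619e-01,  1.43391592e+00, -5.43431564e-06,
        1.18140588e+00, -1.78514620e-01]), 'qd': array([ 0.00072682, -0.00120896,  0.00037874,  0.00062358,  0.0010006 ,
       -0.00065734]), 'tau': array([-1.25537990e-03, -4.42352986e+01, -1.78028798e+01, -3.57288554e-04,
        8.30249337e-03,  1.60532004e-06]), 'tcp_pos': array([ 0.21351501, -0.5866251 ,  0.23031857]), 'tool_rot': array([ 9.84827685e-01,  1.73531574e-01,  2.02469729e-06, -1.10638352e-03]), 'force': array([-1.74341519,  1.01701895,  0.50524914]), 'ft_torque': array([-0.04528807, -0.01259932, -0.02812045]), 'finger_gap': 1.0011482338037716}
0.0187
scene {'K': array([[489.84288015,   0.        , 317.14351116],
       [  0.        , 489.84288015, 239.89885259],
       [  0.        ,   0.        ,   1.        ]]), 'origin': array([1.10926546, 0.45915445, 1.09028206]), 'orientation': array([ 0.38259152,  0.86646301, -0.29049166, -0.13594183])}
top {'K': array([[601.20072999,   0.        , 317.45541461],
       [  0.        , 601.20072999, 239.97488316],
       [  0.        ,   0.        ,   1.        ]]), 'origin': array([ 0.32900156, -0.00429411,  1.53300324]), 'orientation': array([ 0.70857663, -0.70123983,  0.0572584 , -0.05388261])}
```

View pics/top0.png

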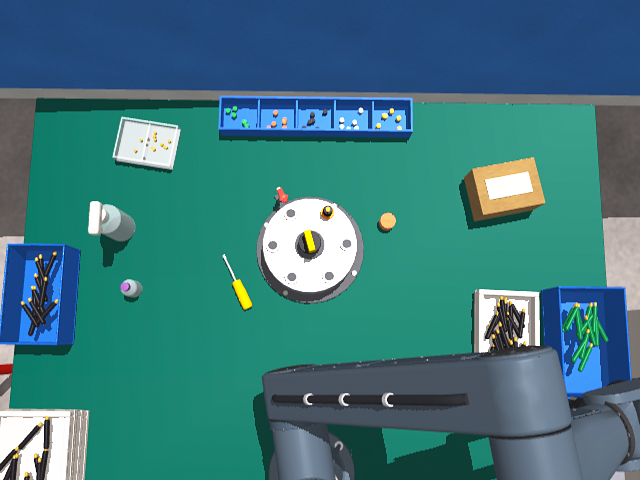

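View pics/scene0.png

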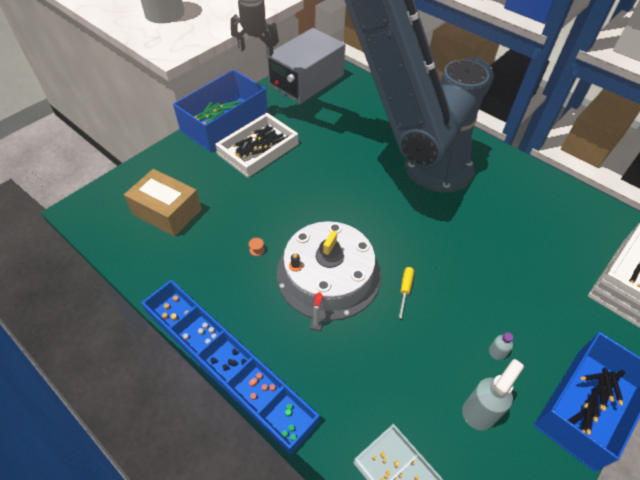

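Top view: the dial is at about (310,245), the yellow bar at (309,240), the black handle with its orange nest at (327,212), and the red pointer at (281,196). The bobbin is at (387,222) and the driver at (238,285). Next I measure them.

```bash
cat > h.py <<'E'
import numpy as np, cv2
from scipy.spatial.transform import Rotation as R
from station import *
def ray(n,u,v,ci=None):
    ci=ci or camera_info(n);K=ci["K"];d=np.linalg.inv(K)@[u,v,1];return ci["origin"],R.from_quat(ci["orientation"]).apply(d)
def onz(n,u,v,z,ci=None):
    o,d=ray(n,u,v,ci);return o+d*(z-o[2])/d[2]
def world(n,dep,ci=None):
    ci=ci or camera_info(n);v,u=np.mgrid[0:480,0:640];K=ci["K"]
    P=np.stack([(u-K[0,2])/K[0,0]*dep,(v-K[1,2])/K[1,1]*dep,dep],-1).reshape(-1,3)
    return (R.from_quat(ci["orientation"]).apply(P)+ci["origin"]).reshape(480,640,3)
E
python3 - <<'E'
from h import *
for n in("top","scene"):
    p=cv2.imread(f"pics/{n}0.png");d=np.load(f"pics/{n}0.npy");W=world(n,d)
    hsv=cv2.cvtColor(p,cv2.COLOR_BGR2HSV)
    # dial white region by depth
    c0=np.array([0.53,0.02]) 
    near=np.hypot(W[...,0]-onz(n,*((310,245) if n=="top" else (330,262)),.084)[0],W[...,1]-onz(n,*((310,245) if n=="top" else (330,262)),.084)[1])<.16
    m=((abs(W[...,2]-.084)<.006)&near&(hsv[...,1]<60)&(hsv[...,2]>120)).astype(np.uint8)
    cs,_=cv2.findContours(m,cv2.RETR_EXTERNAL,cv2.CHAIN_APPROX_NONE);c=max(cs,key=cv2.contourArea)
    q=np.array([onz(n,*x[0],.084)[:2] for x in cv2.convexHull(c)])
    cc,r=cv2.minEnclosingCircle(q.astype(np.float32));print(n,"dial",cc,r,'medz',np.median(W[...,2][m>0]))
    A=np.c_[2*q,np.ones(len(q))];s=np.linalg.lstsq(A,(q**2).sum(1),rcond=None)[0];print(' lsq',s[:2],np.sqrt(s[2]+s[:2]@s[:2]))
    y=cv2.inRange(hsv,(22,120,100),(35,255,255))*near.astype(np.uint8)
    cs,_=cv2.findContours(y,cv2.RETR_EXTERNAL,cv2.CHAIN_APPROX_NONE)
    for c in cs:
        if cv2.contourArea(c)>20:
            mm=np.zeros_like(y);cv2.drawContours(mm,[c],-1,255,-1);P=W[mm>0];print(' yellow',cv2.contourArea(c),cv2.minAreaRect(c),P[:,2].max(),np.median(P,0))
            t=P[P[:,2]>P[:,2].max()-.006];rc=cv2.minAreaRect(t[:,:2].astype(np.float32));print('   top rect',rc,cv2.boxPoints(rc).round(4).tolist())
    for nm,lo,hi in(("orange",(5,150,100),(20,255,255)),("red",(0,150,80),(4,255,255)),):
        o=cv2.inRange(hsv,lo,hi)
        if nm=="red": o|=cv2.inRange(hsv,(174,150,80),(180,255,255))
        o*=near.astype(np.uint8)
        cs,_=cv2.findContours(o,cv2.RETR_EXTERNAL,cv2.CHAIN_APPROX_NONE)
        for c in cs:
            if cv2.contourArea(c)>5:
                mm=np.zeros_like(y);cv2.drawContours(mm,[c],-1,255,-1);P=W[mm>0];print(' ',nm,cv2.contourArea(c),cv2.boundingRect(c),np.median(P,0),P.min(0),P.max(0))
                if nm=="red":
                    D=np.hypot(*(P[:,:2]-s[:2]).T);print('   nearest',P[D.argmin()],D.min(), np.arctan2(*(P[D.argmin()][1::-1]-s[1::-1])))
                    
    x,y0=(270,170) if n=="top" else (260,210)
    cv2.imwrite(f"pics/{n}z.png",cv2.resize(p[y0:y0+150,x-30:x+130],None,fx=4,fy=4,interpolation=cv2.INTER_CUBIC))
E
```

```text
top dial (0.5486106872558594, 0.009241299703717232) 0.11492443084716797 medz 0.08507074967235417
 lsq [0.54881124 0.00927675] 0.11440545804037729
 yellow 131.5 ((309.3038635253906, 240.78077697753906), (22.540388107299805, 7.016463279724121), 74.74488067626953) 0.16808996895212314 [0.54458743 0.0095725  0.15962874]
   top rect ((0.5472289323806763, 0.009766975417733192), (0.044845931231975555, 0.013171380385756493), 17.570011138916016) [[0.5238999724388123, 0.00930000003427267], [0.5278000235557556, -0.0032999999821186066], [0.5705999732017517, 0.010300000198185444], [0.5666000247001648, 0.02280000038444996]]
  orange 17.0 (321, 211, 11, 8) [ 0.61667278 -0.02797952  0.08998063] [ 0.61145767 -0.04271903  0.08170269] [ 0.62951898 -0.0180554   0.09587834]
  red 49.0 (277, 189, 11, 13) [0.66478191 0.07954757 0.10387054] [0.65081552 0.06497851 0.0100298 ] [0.68216191 0.09082604 0.11126308]
   nearest [0.65164342 0.06759719 0.10045333] 0.11821899000814297 0.5159086726667255
scene dial (0.5484766364097595, 0.011281818151473999) 0.11737237870693207 medz 0.08544691826550466
 lsq [0.5475726  0
[... 164 characters left out ...]
 [0.55653319 0.01498054 0.15858353]
   top rect ((0.5483934283256531, 0.011875761672854424), (0.04604870826005936, 0.015060029923915863), 15.703606605529785) [[0.5242000222206116, 0.012900000438094139], [0.5282999873161316, -0.0015999999595806003], [0.5726000070571899, 0.010900000110268593], [0.5684999823570251, 0.02539999969303608]]
  orange 22.5 (290, 263, 11, 8) [ 0.63644671 -0.02605094  0.09102734] [ 0.62247709 -0.04411148  0.08756603] [ 0.64314214 -0.01511685  0.09426617]
  red 54.0 (315, 293, 8, 13) [0.66681265 0.08001495 0.10434111] [0.65253781 0.06742516 0.09955807] [1.10926546 0.45915445 1.09028206]
   nearest [0.65253781 0.07016347 0.10103639] 0.12043175449137793 0.5123923384535372
```

```bash
python3 - <<'E'
import cv2
print(cv2.imread("pics/topz.png").shape)
E
```

```text
(600, 640, 3)
```

View pics/topz.png

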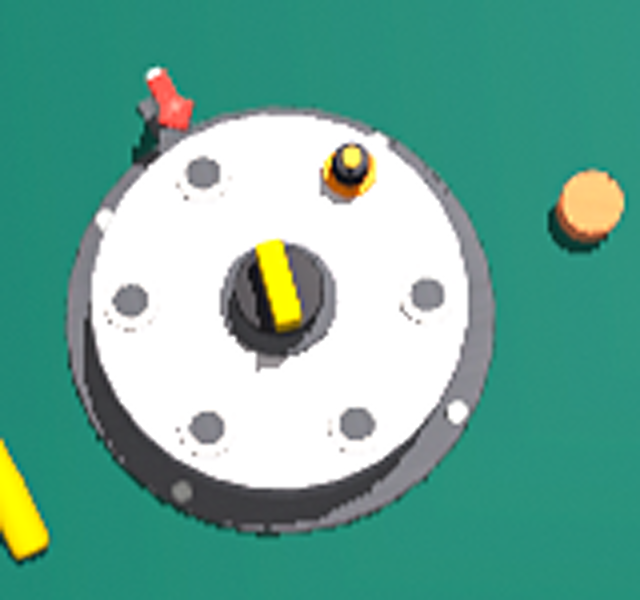

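View pics/scenez.png

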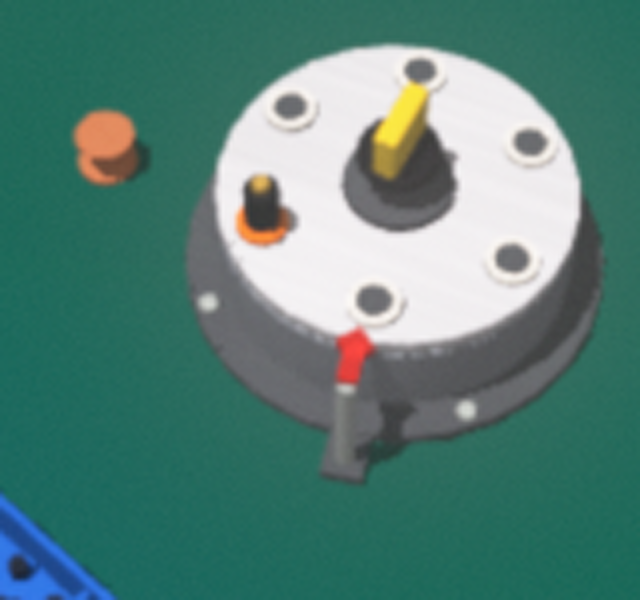

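```bash
for i in 1 2 3 4 5; do :; done; python3 -m inch '[[-1,[0.9,-0.77,0],[0,0,0]],[-1,[0.9,-0.77,0],[0,0,0]],[-1,[0.9,-0.77,0],[0,0,0]]]'
python3 -m inch '[[-1,[0.9,-0.77,0],[0,0,0]],[-1,[0.9,-0.77,0],[0,0,0]],[-1,[0.9,-0.77,0],[0,0,0]]]'
```

```text
t: 0.4
tcp_pos: [0.2729, -0.4792, 0.2304]
tool_rot: [0.985, 0.175, 0.0, -0.003]
force: [0.5, 0.1, 0.9]
finger_gap: 0.999
t: 0.7
tcp_pos: [0.331, -0.3767, 0.2309]
tool_rot: [0.985, 0.175, -0.0, -0.002]
force: [0.7, -0.6, -0.1]
finger_gap: 1.005
```

```bash
python3 - <<'E'
from h import *
C=np.array([.548,.0102])
p=cv2.imread("pics/top0.png")
g=cv2.cvtColor(p,cv2.COLOR_BGR2GRAY);hsv=cv2.cvtColor(p,cv2.COLOR_BGR2HSV)
m=cv2.inRange(g,60,170)
cs,_=cv2.findContours(m[170:320,240:400],cv2.RETR_LIST,cv2.CHAIN_APPROX_NONE)
for c in cs:
    a=cv2.contourArea(c)
    if 20<a<140:
        M=cv2.moments(c);u,v=M['m10']/M['m00']+240,M['m01']/M['m00']+170
        w=onz("top",u,v,.090)[:2]-C;print(a,(round(u,1),round(v,1)),np.hypot(*w).round(4),np.arctan2(w[1],w[0]).round(3), (np.arctan2(w[1],w[0])%(np.pi/3)).round(3))
w=onz("top",270-30+352/4,170+157/4,.130)[:2]-C;print('handle',np.hypot(*w),np.arctan2(w[1],w[0]))
E
```

```text
25.5 (282.8, 295.5) 0.1397 2.686 0.592
22.0 (335.6, 287.4) 0.1232 -2.587 0.555
43.5 (291.3, 276.5) 0.09 2.658 0.564
43.5 (328.7, 275.5) 0.0904 -2.578 0.563
31.5 (353.9, 272.3) 0.1283 -2.13 1.012
23.0 (265.5, 265.2) 0.1172 2.039 0.992
75.5 (262.3, 262.5) 0.1217 1.963 0.916
55.5 (299.8, 250.4) 0.0276 2.199 0.104
43.5 (272.3, 244.7) 0.0893 1.601 0.554
38.5 (346.4, 243.1) 0.0907 -1.537 0.558
63.5 (381.5, 228.7) 0.1804 -1.35 0.745
36.5 (324.1, 217.2) 0.0755 -0.497 0.55
41.0 (290.4, 212.8) 0.0897 0.546 0.546
handle 0.08979674197805955 -0.5182069631989029
```

```bash
python3 -m inch '[[-1,[0.9,-0.77,0],[0,0,0]],[-1,[0.9,-0.77,0],[0,0,0]],[-1,[0.9,-0.77,0],[0,0,0]]]'
python3 -m inch '[[-1,[0.9,-0.77,0],[0,0,0]],[-1,[0.9,-0.77,0],[0,0,0]],[-1,[0.9,-0.77,0],[0,0,0]]]'
python3 -m inch '[[-1,[0.9,-0.77,0],[0,0,0]],[-1,[0.9,-0.77,0],[0,0,0]],[-1,[0.9,-0.77,0],[0,0,0]],[-1,[0.9,-0.77,0],[0,0,0]]]'
python3 - <<'E'
from h import *
s=sense();print(s['tcp_pos'],s['q'],s['tool_rot'])
print(camera_info("wrist"))
p,d=snapshot("wrist");cv2.imwrite("pics/w1.png",p)
E
```

```text
t: 1.0
tcp_pos: [0.3891, -0.2742, 0.2311]
tool_rot: [0.985, 0.175, -0.0, -0.001]
force: [1.4, -0.0, -0.8]
finger_gap: 0.999
t: 1.3
tcp_pos: [0.4477, -0.1716, 0.2312]
tool_rot: [0.985, 0.175, 0.0, -0.001]
force: [-0.3, -0.2, -0.2]
finger_gap: 0.999
t: 1.7
tcp_pos: [0.5061, -0.0696, 0.2312]
tool_rot: [0.984, 0.176, 0.0, 0.0]
force: [-1.0, 0.2, -0.4]
finger_gap: 0.998
[ 0.50609036 -0.06961273  0.23116184] [-3.55836456e-01  3.74618198e-01  1.71587015e+00  2.21903182e-04
  1.05057400e+00  8.61527937e-01] [9.84435976e-01 1.75743364e-01 2.77318772e-04 5.16716821e-05]
{'K': array([[342.10674618,   0.        , 319.40581107],
       [  0.        , 342.10674618, 236.0234052 ],
       [  0.        ,   0.        ,   1.        ]]), 'origin': array([ 0.57339259, -0.04512148,  0.3727982 ]), 'orientation': array([ 0.81193999, -0.566151  , -0.08102193,  0.11688431])}
```

View pics/w1.png

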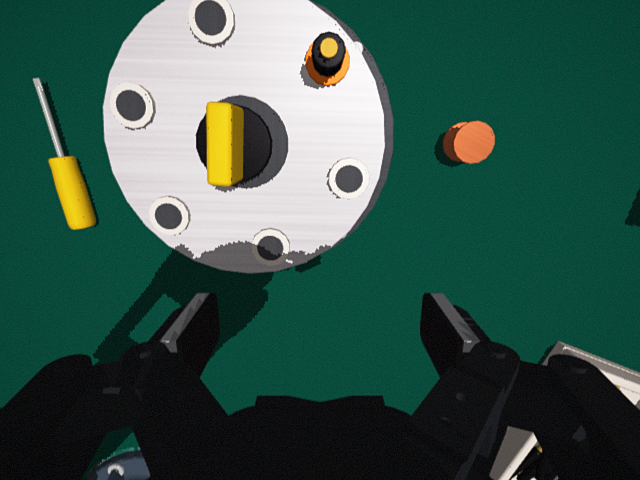

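The wrist view shows the yellow bar's bright top face at about (221,144), the orange nest at (328,65) and the bobbin at (469,142).

```bash
python3 - <<'E'
from h import *
ci=camera_info("wrist");p=cv2.imread("pics/w1.png");hsv=cv2.cvtColor(p,cv2.COLOR_BGR2HSV)
print(hsv[140,200:250,2].tolist())
for vlo in(100,215):
    m=cv2.inRange(hsv,(22,120,vlo),(35,255,255));m[:,:190]=0;m[:95]=0;m[200:]=0
    c=max(cv2.findContours(m,0,1)[0],key=cv2.contourArea)
    w=np.array([onz("wrist",*x[0],.160,ci)[:2] for x in c],np.float32);r=cv2.minAreaRect(w);b=cv2.boxPoints(r);e=max([b[1]-b[0],b[2]-b[1]],key=np.linalg.norm)
    print(vlo,r,np.arctan2(e[1],e[0]))
# dial nests
C=np.array([.548,.0102]);g=cv2.cvtColor(p,cv2.COLOR_BGR2GRAY)
P=[]
for (u0,v0) in((211,18),(133,105),(170,215),(348,178),(270,245)):
    s=g[max(v0-14,0):v0+14,u0-16:u0+16];mm=cv2.inRange(s,40,110);n,l,st,ce=cv2.connectedComponentsWithStats(mm);k=1+st[1:,4].argmax()
    P.append(onz("wrist",ce[k][0]+u0-16,ce[k][1]+max(v0-14,0),.090,ci)[:2])
P=np.array(P);A=np.c_[2*P,np.ones(len(P))];s=np.linalg.lstsq(A,(P**2).sum(1),rcond=None)[0];print('nest circle',s[:2],np.sqrt(s[2]+s[:2]@s[:2]))
d=P-s[:2];print(np.hypot(*d.T),np.arctan2(d[:,1],d[:,0])%(np.pi/3))
E
```

```text
[29, 24, 22, 22, 23, 22, 87, 210, 225, 237, 240, 239, 241, 240, 241, 242, 241, 243, 242, 243, 243, 243, 243, 243, 244, 244, 244, 241, 238, 235, 232, 196, 150, 128, 129, 132, 130, 126, 123, 125, 128, 127, 125, 79, 38, 33, 37, 34, 38, 35]
100 ((0.5476876497268677, 0.004919718950986862), (0.04850487411022186, 0.021822568029165268), 15.409382820129395) 0.26894414
215 ((0.5469417572021484, 0.008438311517238617), (0.04739190638065338, 0.013919813558459282), 15.92818546295166) 0.2779991
nest circle [0.54646346 0.00876358] 0.08954697997544313
[0.08946313 0.08952613 0.08975782 0.08973683 0.08925001] [0.55552878 0.55324547 0.55619569 0.55456667 0.55454512]
```

```bash
python3 -m inch '[[-1,[0.658,-0.597,0],[0,0,0.012]],[-1,[0.658,-0.597,0],[0,0,0.012]],[-1,[0.658,-0.597,0],[0,0,0.012]],[-1,[0.658,-0.597,0],[0,0,0.012]]]'
python3 - <<'E'
from h import *
s=sense();print(s['tcp_pos'],2*np.arctan2(s['tool_rot'][1],s['tool_rot'][0]))
p,d=snapshot("wrist");cv2.imwrite("pics/w2.png",p)
ci=camera_info("wrist");hsv=cv2.cvtColor(p,cv2.COLOR_BGR2HSV)
m=cv2.inRange(hsv,(22,120,215),(35,255,255));
for c in cv2.findContours(m,0,1)[0]:
    if cv2.contourArea(c)<200: continue
    w=np.array([onz("wrist",*x[0],.160,ci)[:2] for x in c],np.float32);r=cv2.minAreaRect(w);b=cv2.boxPoints(r);e=max([b[1]-b[0],b[2]-b[1]],key=np.linalg.norm)
    print(cv2.boundingRect(c),r,np.arctan2(e[1],e[0]))
E
```

```text
t: 2.15
tcp_pos: [0.546, 0.006, 0.231]
tool_rot: [0.991, 0.137, -0.001, 0.0]
force: [0.2, -0.3, 0.8]
finger_gap: 0.999
[0.54603571 0.00599427 0.23100212] 0.27388409448242085
(122, 233, 34, 63) ((0.5028782486915588, 0.1174897700548172), (0.04415668919682503, 0.010662209242582321), 25.45754623413086) 0.4443184
(303, 210, 21, 61) ((0.5504385828971863, 0.01058383472263813), (0.04083362594246864, 0.012820342555642128), 15.780890464782715) 0.27542818
```

View pics/w2.png

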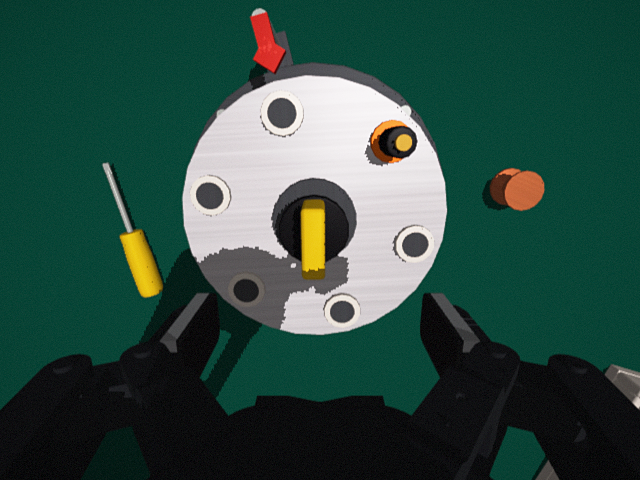

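Wrist view 2: the bar is at (313,238), the red tip near (273,73) and the orange nest at (392,142). The fingers straddle the knob.

```bash
python3 - <<'E'
from h import *
ci=camera_info("wrist");p=cv2.imread("pics/w2.png");g=cv2.cvtColor(p,cv2.COLOR_BGR2GRAY);hsv=cv2.cvtColor(p,cv2.COLOR_BGR2HSV)
P=[]
for (u0,v0) in((281,113),(210,195),(414,244),(342,311)):
    s=g[v0-14:v0+14,u0-16:u0+16];mm=cv2.inRange(s,40,110);n,l,st,ce=cv2.connectedComponentsWithStats(mm);k=1+st[1:,4].argmax()
    P.append(onz("wrist",ce[k][0]+u0-16,ce[k][1]+v0-14,.090,ci)[:2])
P=np.array(P);A=np.c_[2*P,np.ones(len(P))];s=np.linalg.lstsq(A,(P**2).sum(1),rcond=None)[0];print('nest circle',s[:2],np.sqrt(s[2]+s[:2]@s[:2]))
d=P-s[:2];print(np.hypot(*d.T),np.arctan2(d[:,1],d[:,0])%(np.pi/3))
m=cv2.inRange(hsv,(0,150,60),(6,255,255))|cv2.inRange(hsv,(174,150,60),(180,255,255));m[120:]=0
c=max(cv2.findContours(m,0,1)[0],key=cv2.contourArea)
w=np.array([onz("wrist",*x[0],.099,ci)[:2]-s[:2] for x in c]);D=np.hypot(*w.T);i=D.argmin();print('tip',c[i],D[i],np.arctan2(w[i,1],w[i,0]))
M=cv2.moments(c);w=onz("wrist",M['m10']/M['m00'],M['m01']/M['m00'],.101,ci)[:2]-s[:2];print('centroid ang',np.arctan2(w[1],w[0]))
s=sense();print(s['t'],s['tcp_pos'])
E
python3 -m inch '[[-1,[0,0,0.5],[0,0,0]],[-1,[0,0,0.8],[0,0,0]],[-1,[0,0,0.8],[0,0,0]],[-1,[0,0,0.8],[0,0,0]],[-1,[0,0,0.8],[0,0,0]]]'
```

```text
nest circle [0.54697178 0.00992822] 0.08975553452602662
[0.0897429  0.08976818 0.08976816 0.08974289] [0.55650245 0.5560809  0.55469133 0.55461043]
tip [[275  73]] 0.1163344478422994 0.515596655736938
centroid ang 0.5206954147784585
2.2 [0.54569545 0.0054861  0.23100229]
t: 2.7
tcp_pos: [0.5476, 0.0057, 0.153]
tool_rot: [0.991, 0.136, 0.002, 0.001]
force: [0.5, -0.7, 0.1]
finger_gap: 1.0
```

```bash
python3 -m inch '[[-1,[0.01,-0.037,0.1],[0,0,0]],[-1,[0.01,-0.037,0.21],[0,0,0]],[-1,[0.01,-0.037,0.21],[0,0,0]],[-1,[0.01,-0.037,0.21],[0,0,0]]]'
```

```text
t: 3.1
tcp_pos: [0.546, 0.0109, 0.1299]
tool_rot: [0.991, 0.136, -0.0, -0.0]
force: [0.2, 0.2, -0.2]
finger_gap: 1.001
```

```bash
python3 -m inch '[[0.3,[0,0.01,0],[0,0,0]],[0.5,[0,0.01,0],[0,0,0]],[1,[0,0.01,0],[0,0,0]],[1,[0,0.01,0],[0,0,0]],[1,[0,0.01,0],[0,0,0]],[1,[0,0.01,0],[0,0,0]],[1,[0,0.01,0],[0,0,0]],[1,[0,0.01,0],[0,0,0]]]' 40
```

```text
t: 3.9
tcp_pos: [0.5465, 0.0104, 0.1304]
tool_rot: [0.991, 0.136, -0.0, -0.0]
force: [-0.8, 4.1, 1.4]
finger_gap: 0.178
```

```bash
python3 -c "
from h import *
s=sense();print(s['tcp_pos'],s['force'],s['ft_torque'],s['finger_gap'],2*np.arctan2(s['tool_rot'][1],s['tool_rot'][0]),s['q'])
p,d=snapshot('wrist');cv2.imwrite('pics/w3.png',p)"
```

```text
[0.54647254 0.01037318 0.13041182] [-0.78290293  4.09164759  1.35046114] [ 0.70357196  0.0471155  -0.03186129] 0.1776126015937359 0.27318196280919144 [-1.86039969e-01  5.65599736e-01  1.72271796e+00  1.22750549e-03
  8.53601568e-01  1.11076744e+00]
```

View pics/w3.png

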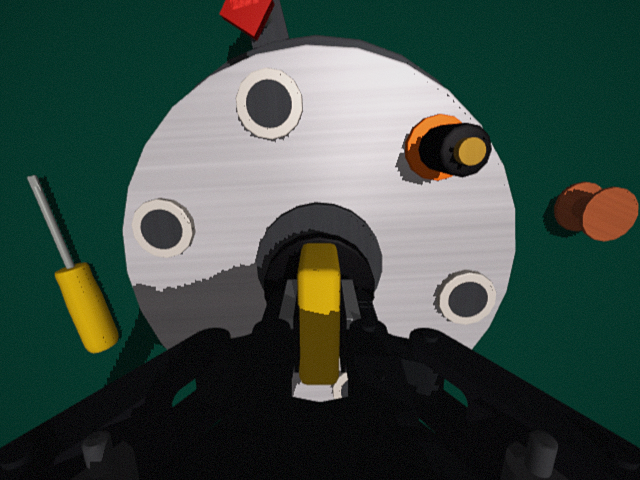

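```bash
python3 -m inch '[[1,[0,-0.01,0],[0,0,0]],[1,[0,-0.01,0],[0,0,0]]]'
python3 -m inch '[[1,[0,0,0.01],[0,0,0]],[1,[0,0,0.02],[0,0,0]],[1,[0,0,0.03],[0,0,0]],[1,[0,0,0.03],[0,0,0]]]'
python3 -c "
from h import *
s=sense();print(s['tcp_pos'],s['force'],s['ft_torque'])"
```

```text
t: 4.15
tcp_pos: [0.5465, 0.0105, 0.1304]
tool_rot: [0.991, 0.136, 0.0, 0.0]
force: [-0.7, 2.9, 1.6]
finger_gap: 0.182
t: 4.55
tcp_pos: [0.5464, 0.0105, 0.1271]
tool_rot: [0.991, 0.136, 0.0, 0.0]
force: [0.6, 1.9, 1.1]
finger_gap: 0.177
[0.54644231 0.01052804 0.12712434] [0.6248774  1.88752045 1.1183223 ] [ 0.21285141 -0.05282155 -0.01375238]
```

```bash
python3 -m inch '[[1,[0,0,0.01],[0,0,0]],[1,[0,0,0.01],[0,0,0]]]' | egrep 'tcp|force'
python3 -m inch '[[1,[0,0,0.01],[0,0,0]],[1,[0,0,0.01],[0,0,0]]]'| egrep 'tcp|force'
```

```text
tcp_pos: [0.5465, 0.0105, 0.1262]
force: [0.1, 1.1, 0.7]
tcp_pos: [0.5464, 0.0105, 0.1252]
force: [-0.0, 1.6, 1.1]
```

```bash
python3 -m inch '[[1,[0,0,0.01],[0,0,0]],[1,[0,0,0.01],[0,0,0]]]' | egrep 'tcp|force'
python3 -m inch '[[1,[0,0,0.01],[0,0,0]],[1,[0,0,0.01],[0,0,0]]]'| egrep 'tcp|force'
```

```text
tcp_pos: [0.5464, 0.0106, 0.1243]
force: [0.1, 1.3, 0.9]
tcp_pos: [0.5465, 0.0106, 0.1236]
force: [-0.8, 0.6, 4.0]
```

```bash
python3 -m inch '[[1,[0,0,0.01],[0,0,0]],[1,[0,0,0.01],[0,0,0]]]' | egrep 'tcp|force'
```

```text
tcp_pos: [0.5465, 0.0106, 0.1228]
force: [-1.8, 0.6, 6.1]
```

```bash
python3 -m inch '[[1,[0,0,0.01],[0,0,0]],[1,[0,0,0.01],[0,0,0]]]' | egrep 'tcp|force'
python3 -m inch '[[1,[0,0,0],[0,0,-0.008]],[1,[0,0,0],[0,0,-0.008]]]' | egrep 'tcp|force|rot'
```

```text
tcp_pos: [0.5465, 0.0106, 0.1219]
force: [-2.0, 0.4, 7.1]
tcp_pos: [0.5465, 0.0106, 0.122]
tool_rot: [0.987, 0.162, 0.0, 0.0]
force: [-1.6, 0.4, 7.2]
```

```bash
python3 -m inch '[[1,[0,0,0],[0,0,-0.008]],[1,[0,0,0],[0,0,-0.016]],[1,[0,0,0],[0,0,-0.016]]]' | egrep 'tcp|force|rot'; python3 -c "
from h import *
print(sense()['ft_torque'])"
```

```text
tcp_pos: [0.5465, 0.0105, 0.1219]
tool_rot: [0.977, 0.211, 0.0, 0.0]
force: [-0.3, 0.8, 7.2]
[0.07352069 0.17949958 0.11028272]
```

```bash
python3 -m inch '[[1,[0,0,0],[0,0,-0.008]],[1,[0,0,0],[0,0,-0.016]],[1,[0,0,0],[0,0,-0.016]]]' | egrep 'tcp|force|rot'; python3 -c "
from h import *
print(sense()['ft_torque'])"
```

```text
tcp_pos: [0.5466, 0.0105, 0.122]
tool_rot: [0.966, 0.26, 0.0, 0.0]
force: [-0.6, 0.9, 7.6]
[0.04272295 0.14611453 0.15399649]
```

```bash
cat > dial.py <<'E'
from h import *
def dial(name=None):
    ci=camera_info("wrist");p,_=snapshot("wrist")
    if name: cv2.imwrite(f"pics/{name}.png",p)
    hsv=cv2.cvtColor(p,cv2.COLOR_BGR2HSV);g=cv2.cvtColor(p,cv2.COLOR_BGR2GRAY)
    C=np.array([.547,.0097])
    m=cv2.inRange(g,25,115)
    n,l,st,ce=cv2.connectedComponentsWithStats(m)
    for k in range(1,n):
        if not 400<st[k,4]<4000: continue
        if max(st[k,2:4])>1.8*min(st[k,2:4]): continue
        w=onz("wrist",*ce[k],.090,ci)[:2]-C;r=np.hypot(*w);a=np.arctan2(w[1],w[0])
        if abs(r-.09)<.006: print('nest',ce[k].round(1),st[k,4],r.round(4),'ang',a.round(3),'mod',(a%(np.pi/3)).round(3))
    s=sense();print(s['t'],'yaw',2*np.arctan2(s['tool_rot'][1],s['tool_rot'][0]),s['tcp_pos'],s['force'],s['ft_torque'])
E
python3 -c "
from dial import *
dial('w4')"
```

```text
nest [313.1  93.6] 1925 0.0906 ang 0.564 mod 0.564
nest [164.2 193.3] 1550 0.0906 ang 1.598 mod 0.551
6.6 yaw 0.5256311043123082 [0.54655325 0.01051843 0.12195609] [-0.5517991   0.08588794  7.37068774] [0.03051968 0.18397175 0.14253176]
```

View pics/w4.png

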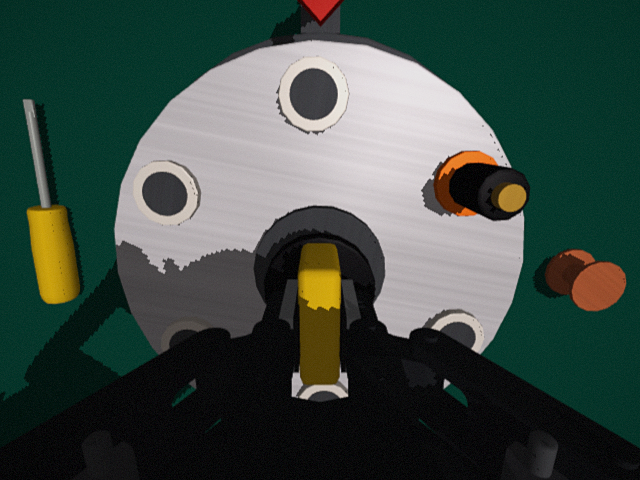

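The dial has not moved (nests at 0.551–0.564 modulo 60°, against 0.555 before). I keep going in small steps and watch the torque.

```bash
python3 -m inch '[[1,[0,0,0],[0,0,-0.008]],[1,[0,0,0],[0,0,-0.008]]]' | egrep 'force'; python3 -c "
from dial import *
dial()"
```

```text
force: [-0.7, 0.8, 7.0]
nest [322.6  93.6] 1923 0.0906 ang 0.564 mod 0.564
nest [167.7 185.6] 1579 0.0906 ang 1.598 mod 0.551
6.85 yaw 0.5759436397151302 [0.54659633 0.01046731 0.12196643] [-1.42058814  0.69572918  6.54308594] [0.0272645  0.18687714 0.13703392]
```

```bash
python3 -m inch '[[1,[0,0,0],[0,0,-0.008]],[1,[0,0,0],[0,0,-0.016]],[1,[0,0,0],[0,0,-0.016]]]' | egrep 'force'; python3 -c "
from dial import *
dial()"
```

```text
force: [-0.8, 0.7, 6.1]
nest [341.7  94.9] 1903 0.0906 ang 0.565 mod 0.565
nest [175.7 170.7] 1639 0.0907 ang 1.599 mod 0.552
7.2 yaw 0.67638258348949 [0.54658454 0.01045962 0.12197624] [-0.83764701  1.00049081  6.44526027] [0.01037406 0.16597208 0.12616309]
```

```bash
python3 -m inch '[[1,[0,0,0],[0,0,-0.008]],[1,[0,0,0],[0,0,-0.016]],[1,[0,0,0],[0,0,-0.016]]]' | egrep 'force'; python3 -c "
from dial import *
dial()"
```

```text
force: [-1.1, 0.9, 6.3]
nest [360.4  98.4] 1891 0.0906 ang 0.565 mod 0.565
nest [185.8 156.4] 1689 0.0907 ang 1.599 mod 0.552
7.55 yaw 0.7768440654226598 [0.54662345 0.01042038 0.1219736 ] [-1.59974075  1.05594737  7.58369132] [0.00337948 0.13539416 0.09853427]
```

```bash
python3 -m inch '[[1,[0,0,0],[0,0,-0.008]],[1,[0,0,0],[0,0,-0.016]],[1,[0,0,0],[0,0,-0.016]]]' | egrep 'force'; python3 -c "
from dial import *
dial()"
```

```text
force: [-0.3, 0.1, 6.4]
nest [378.5 103.8] 1861 0.0906 ang 0.566 mod 0.566
nest [197.4 143.2] 1733 0.0908 ang 1.599 mod 0.552
7.9 yaw 0.8773418533932643 [0.54669827 0.01039563 0.12197285] [-0.9325593   0.91832227  6.94229332] [0.04045802 0.14287039 0.0800752 ]
```

```bash
python3 -m inch '[[1,[0,0,0],[0,0,-0.008]],[1,[0,0,0],[0,0,-0.016]],[1,[0,0,0],[0,0,-0.016]]]' | egrep 'force'; python3 -c "
from dial import *
dial()"
```

```text
force: [-1.0, 0.3, 5.8]
nest [395.7 111.1] 1831 0.0905 ang 0.566 mod 0.566
nest [210.7 131.1] 1782 0.0908 ang 1.6 mod 0.553
8.25 yaw 0.9779391032655904 [0.5467206  0.01039445 0.12196159] [-1.34004357  0.76382615  6.82327219] [0.02089955 0.1137743  0.14015337]
```

```bash
python3 -m inch '[[1,[0,0,0],[0,0,-0.008]],[1,[0,0,0],[0,0,-0.016]],[1,[0,0,0],[0,0,-0.016]]]' | egrep 'force'; python3 -c "
from dial import *
dial()"
```

```text
force: [-0.6, 0.8, 7.1]
nest [225.5 120.4] 1826 0.0909 ang 1.6 mod 0.553
nest [411.9 120.2] 1796 0.0905 ang 0.567 mod 0.567
8.6 yaw 1.0786135304327997 [0.54674616 0.01037589 0.12195803] [-1.67236514  0.84924203  5.85878091] [0.02653189 0.04507259 0.13210464]
```

No drop within +0.8 rad. I turn back over the searched range and try the other side.

```bash
python3 -m inch '[[1,[0,0,0],[0,0,0.02]],[1,[0,0,0],[0,0,0.04]],[1,[0,0,0],[0,0,0.06]],[1,[0,0,0],[0,0,0.08]],[1,[0,0,0],[0,0,0.1]],[1,[0,0,0],[0,0,0.12]],[1,[0,0,0],[0,0,0.128]],[1,[0,0,0],[0,0,0.128]]]' | egrep 'force'; python3 -c "
from dial import *
dial()"
```

```text
force: [-1.2, 0.5, 6.8]
nest [265.9 101.8] 1900 0.0906 ang 0.562 mod 0.562
nest [154.  233.3] 1406 0.0905 ang 1.598 mod 0.55
nest [474.  305.8] 1162 0.0888 ang -1.532 mod 0.563
9.45 yaw 0.27284323737211297 [0.5464889  0.01058668 0.12195109] [-1.22647731 -0.71301537  7.5901072 ] [-0.05914671  0.23840614 -0.09371393]
```

```bash
python3 -m inch '[[1,[0,0,0],[0,0,0.008]],[1,[0,0,0],[0,0,0.016]],[1,[0,0,0],[0,0,0.016]]]' | egrep 'force'; python3 -c "
from dial import *
dial()"
```

```text
force: [-1.6, 0.8, 6.4]
nest [248.4 108.5] 1882 0.0905 ang 0.562 mod 0.562
nest [153.2 249.3] 1358 0.0904 ang 1.598 mod 0.551
nest [479.  291.4] 1214 0.0889 ang -1.531 mod 0.563
9.8 yaw 0.17226730561161124 [0.54646064 0.01062029 0.12195153] [-1.89262546  1.16704255  7.77736648] [ 0.03829343  0.20307193 -0.10059633]
```

```bash
python3 -m inch '[[1,[0,0,0],[0,0,0.008]],[1,[0,0,0],[0,0,0.016]],[1,[0,0,0],[0,0,0.016]]]' | egrep 'force'; python3 -c "
from dial import *
dial()"
```

```text
force: [-0.5, 1.3, 7.7]
nest [231.3 117.3] 1854 0.0905 ang 0.564 mod 0.564
nest [414.3 130.8] 2465 0.0864 ang -0.483 mod 0.565
nest [154.  265.5] 1306 0.0904 ang 1.601 mod 0.553
nest [482.7 276. ] 1272 0.0889 ang -1.529 mod 0.566
10.15 yaw 0.0714987940241724 [0.54646562 0.01063358 0.12194167] [-1.76420928  1.52118432  7.62083403] [-0.00699323  0.21347319 -0.12861596]
```

```bash
python3 -m inch '[[1,[0,0,0],[0,0,0.008]],[1,[0,0,0],[0,0,0.016]],[1,[0,0,0],[0,0,0.016]]]' | egrep 'force'; python3 -c "
from dial import *
dial()"
```

```text
force: [0.2, 0.8, 3.0]
nest [213.5 129. ] 1828 0.0905 ang 0.58 mod 0.58
nest [485.3 258.4] 1339 0.0889 ang -1.512 mod 0.583
nest [156.6 283.5] 1255 0.0903 ang 1.617 mod 0.57
10.5 yaw -0.027841377863997176 [0.5464247  0.01067509 0.12132407] [0.55923721 0.64853578 0.90066326] [ 0.07514652  0.05056971 -0.14227815]
```

The push fell from 7.6 N to about 1 N, so the teeth dropped in at yaw ≈ -0.03. The dial moved about 0.017 rad as they self-aligned. I stop turning and press straight down gently.

```bash
python3 -m inch '[[1,[0,0,0.01],[0,0,0]],[1,[0,0,0.02],[0,0,0]],[1,[0,0,0.02],[0,0,0]]]' | egrep 'tcp|force'; python3 -c "
from dial import *
dial('w5')"
```

```text
tcp_pos: [0.5465, 0.0107, 0.1195]
force: [-1.2, 1.5, 4.5]
nest [209.5 131.1] 1857 0.0905 ang 0.599 mod 0.599
nest [487.2 256.6] 1371 0.0889 ang -1.491 mod 0.603
nest [155.7 287.7] 1265 0.0903 ang 1.636 mod 0.589
10.85 yaw -0.027821577445566795 [0.54646619 0.01070049 0.11946334] [-0.94985929  1.57793179  5.0692531 ] [ 0.0457208   0.15390594 -0.16654866]
```

The dial is creeping CCW because the tooth flanks want more CW knob rotation. I ease the knob a little CW to centre it.

```bash
python3 -m inch '[[1,[0,0,0],[0,0,0.004]],[1,[0,0,0],[0,0,0.008]],[1,[0,0,0],[0,0,0.008]]]' | egrep 'tcp|force'; python3 -c "
from dial import *
dial('w6')"
```

```text
tcp_pos: [0.5464, 0.0107, 0.1191]
force: [-0.1, 1.5, 1.3]
nest [386.8 113.9] 2549 0.0866 ang -0.446 mod 0.601
nest [202.1 137.2] 1841 0.0905 ang 0.601 mod 0.601
nest [487.6 248.4] 1412 0.089 ang -1.489 mod 0.605
11.2 yaw -0.07824981477327453 [0.54639591 0.0107102  0.11911918] [0.23530387 0.81401879 0.83880842] [ 0.10743052 -0.05846821 -0.06064883]
```

```bash
python3 -m inch '[[1,[0,0,0.005],[0,0,0]],[1,[0,0,0.01],[0,0,0]],[1,[0,0,0.01],[0,0,0]]]' | egrep 'tcp|force'; python3 -c "
from dial import *
dial('w7')"
```

```text
tcp_pos: [0.5464, 0.0107, 0.1182]
force: [0.2, 0.9, 1.1]
nest [201.5 137.1] 1863 0.0905 ang 0.601 mod 0.601
nest [488.5 249. ] 1427 0.089 ang -1.489 mod 0.605
11.55 yaw -0.07833469757927708 [0.54637577 0.01075389 0.11815693] [0.29288377 1.10540735 1.17332921] [ 0.07477613 -0.05442335  0.04072041]
```

View pics/w7.png

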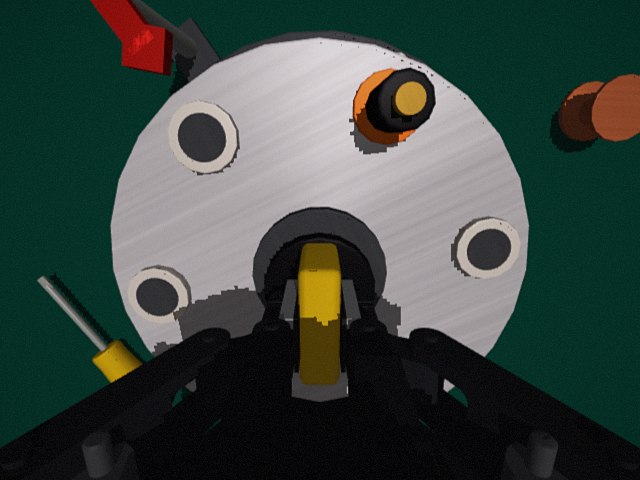

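```bash
python3 -m inch '[[1,[0,0,0.01],[0,0,0]],[1,[0,0,0.02],[0,0,0]],[1,[0,0,0.03],[0,0,0]],[1,[0,0,0.03],[0,0,0]]]' | egrep 'tcp|force'; python3 -c "
from dial import *
dial()"
```

```text
tcp_pos: [0.5464, 0.0107, 0.1152]
force: [1.1, 1.3, 1.5]
nest [388.  112.2] 2730 0.0871 ang -0.441 mod 0.606
nest [199.2 137.2] 1938 0.0905 ang 0.601 mod 0.601
nest [491.2 250.8] 1473 0.0889 ang -1.489 mod 0.605
12.0 yaw -0.07851261178966673 [0.54637985 0.01072207 0.11512507] [ 0.19877341  1.1466048  -0.6343424 ] [ 0.11137437 -0.18365082  0.00747674]
```

```bash
python3 -m inch '[[1,[0,0,0.01],[0,0,0]],[1,[0,0,0.02],[0,0,0]],[1,[0,0,0.03],[0,0,0]],[1,[0,0,0.04],[0,0,0]],[1,[0,0,0.05],[0,0,0]],[1,[0,0,0.05],[0,0,0]]]' | egrep 'tcp|force'
```

```text
tcp_pos: [0.5464, 0.0107, 0.1101]
force: [0.5, 1.7, 0.8]
```

```bash
python3 -m inch '[[1,[0,0,0.01],[0,0,0]],[1,[0,0,0.015],[0,0,0]],[1,[0,0,0.015],[0,0,0]]]' | egrep 'tcp|force'
python3 -m inch '[[1,[0,0,0.005],[0,0,0]],[1,[0,0,0.005],[0,0,0]]]' | egrep 'tcp|force'
```

```text
tcp_pos: [0.5464, 0.0107, 0.1087]
force: [0.6, 1.4, 1.0]
tcp_pos: [0.5464, 0.0107, 0.1086]
force: [0.5, 1.5, 4.7]
```

```bash
python3 -m inch '[[1,[0,0,0.005],[0,0,0]],[1,[0,0,0.005],[0,0,0]]]' | egrep 'tcp|force'; python3 -c "
from dial import *
dial()
q=sense()['q'];print(q)"
```

```text
tcp_pos: [0.5464, 0.0107, 0.1086]
force: [-0.5, 1.2, 8.0]
nest [391.1 112.1] 2895 0.0868 ang -0.444 mod 0.603
nest [194.4 137.3] 2104 0.0905 ang 0.601 mod 0.601
nest [497.6 255.1] 1580 0.089 ang -1.489 mod 0.605
13.35 yaw -0.07833581406136733 [0.54639773 0.01072484 0.10854676] [-0.50981009  1.49041525  7.45219219] [ 0.17750179  0.13804425 -0.0248525 ]
[-1.84893075e-01  6.00577664e-01  1.73759285e+00 -3.47205362e-05
  8.03030553e-01  1.46426318e+00]
```

```bash
python3 -m inch '[[1,[0,0,0],[0,0,-0.008]],[1,[0,0,0],[0,0,-0.016]],[1,[0,0,0],[0,0,-0.024]],[1,[0,0,0],[0,0,-0.032]],[1,[0,0,0],[0,0,-0.04]],[1,[0,0,0],[0,0,-0.048]],[1,[0,0,0],[0,0,-0.056]],[1,[0,0,0],[0,0,-0.064]],[1,[0,0,0],[0,0,-0.072]],[1,[0,0,0],[0,0,-0.08]],[1,[0,0,0],[0,0,-0.08]]]' 60| egrep 'tcp|force|gap'; python3 -c "
from dial import *
dial('w8')"
```

```text
tcp_pos: [0.5465, 0.0105, 0.1086]
force: [-0.7, 1.2, 7.6]
finger_gap: 0.174
nest [198.5 133.7] 2115 0.0907 ang 1.073 mod 0.026
nest [497.4 259.8] 1556 0.0891 ang -1.01 mod 0.037
14.5 yaw 0.42442211520713635 [0.54650466 0.01053593 0.10861689] [-0.66521719  1.28940175  7.0395943 ] [0.10881715 0.12537298 0.00363538]
```

View pics/w8.png

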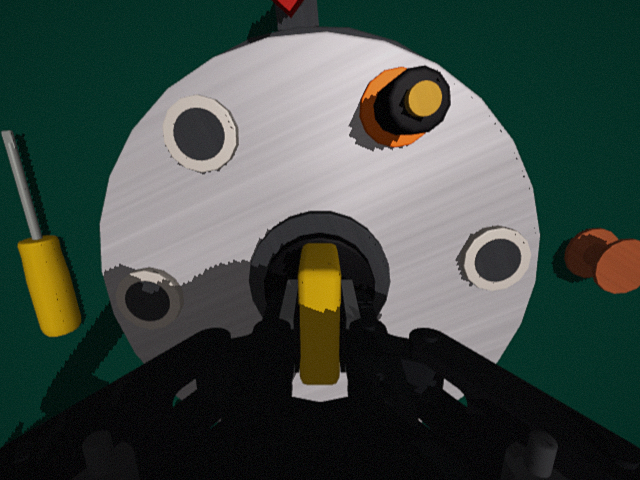

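```bash
python3 -m inch '[[1,[0,0,0],[0,0,-0.008]],[1,[0,0,0],[0,0,-0.016]],[1,[0,0,0],[0,0,-0.024]],[1,[0,0,0],[0,0,-0.032]],[1,[0,0,0],[0,0,-0.04]],[1,[0,0,0],[0,0,-0.048]],[1,[0,0,0],[0,0,-0.056]],[1,[0,0,0],[0,0,-0.064]],[1,[0,0,0],[0,0,-0.07]],[1,[0,0,0],[0,0,-0.074]],[1,[0,0,0],[0,0,-0.074]],[1,[0,0,0],[0,0,-0.074]]]'| egrep 'tcp|force|gap'; python3 -c "
from dial import *
dial('w9')
p,d=snapshot('top');cv2.imwrite('pics/top1.png',p);cv2.imwrite('pics/top1z.png',cv2.resize(p[170:320,240:400],None,fx=4,fy=4))
p,d=snapshot('scene');cv2.imwrite('pics/sc1z.png',cv2.resize(p[210:360,240:400],None,fx=4,fy=4))"
```

```text
tcp_pos: [0.5467, 0.0104, 0.1086]
force: [-0.3, 1.1, 8.1]
finger_gap: 0.176
nest [199.1 133. ] 2100 0.0908 ang 1.529 mod 0.482
nest [497.4 260.5] 1532 0.0893 ang -0.548 mod 0.499
15.75 yaw 0.8889767292004318 [0.5466518  0.01040264 0.10861758] [-1.13476624 -0.41603856  7.66640811] [ 0.05788828  0.08625981 -0.06739471]
```

View pics/w9.png

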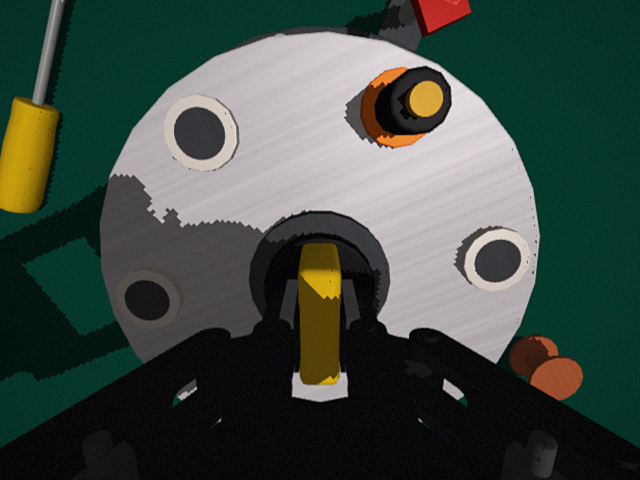

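View pics/top1z.png

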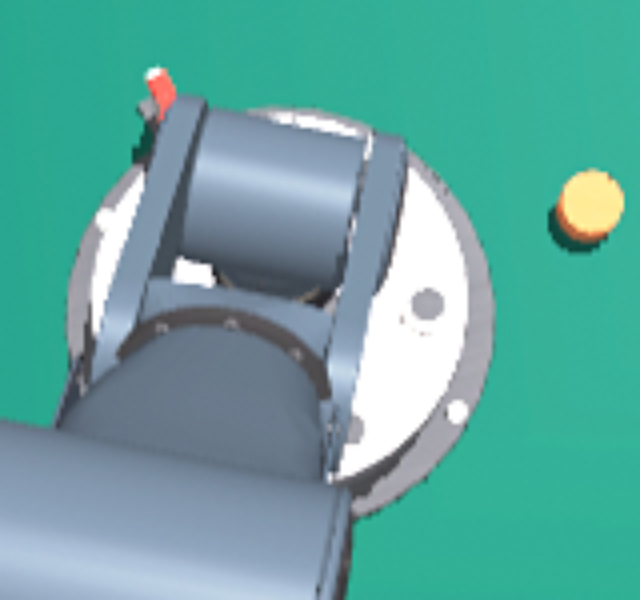

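View pics/sc1z.png

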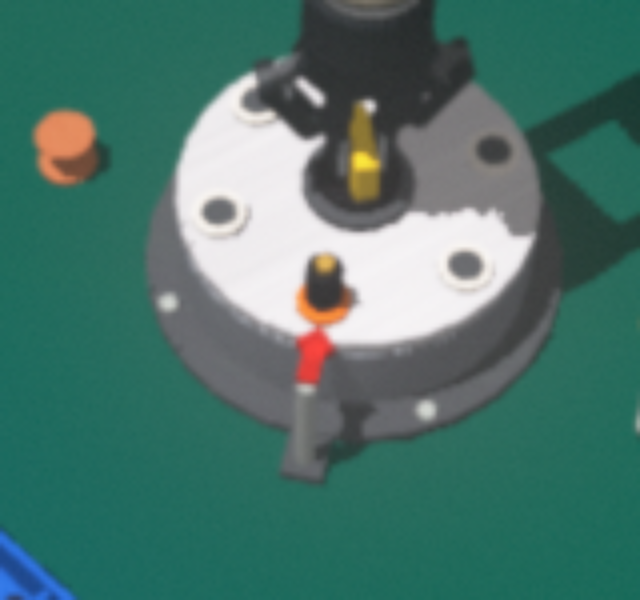

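```bash
python3 - <<'E'
from h import *
from scipy.optimize import least_squares
# scene nests (zoomed px/4+offset)
sz=cv2.imread("pics/sc1z.png");g=cv2.cvtColor(sz,cv2.COLOR_BGR2GRAY)
def cen(g,pts,h,lo,hi):
    out=[]
    for u0,v0 in pts:
        s=g[v0-h:v0+h,u0-h:u0+h];n,l,st,ce=cv2.connectedComponentsWithStats(cv2.inRange(s,lo,hi));k=l[h,h] or 1+st[1:,4].argmax()
        out.append(ce[k]+[u0-h,v0-h])
    return np.array(out)
def fit(P,nm):
    P=np.array(P)[:,:2]
    def f(x):
        d=P-x[:2];a=np.arctan2(d[:,1],d[:,0]);k=np.round((a-x[2])/(np.pi/3));t=x[2]+k*np.pi/3
        return (x[:2]+.09*np.c_[np.cos(t),np.sin(t)]-P).ravel()
    for a0 in(.49,):
        r=least_squares(f,[.547,.0097,a0]);print(nm,r.x,np.abs(r.fun).max())
    return r.x
c=cen(g,[(219,211),(464,264),(492,150)],26,30,130);print(c)
x=fit([onz("scene",u/4+240-.375,v/4+210-.375,.090) for u,v in c],"scene")
# orig scene
g0=cv2.cvtColor(cv2.resize(cv2.imread("pics/scene0.png")[210:360,240:400],None,fx=4,fy=4),cv2.COLOR_BGR2GRAY)
hs=cv2.cvtColor(sz,cv2.COLOR_BGR2HSV);m=cv2.inRange(hs,(0,150,80),(4,255,255))|cv2.inRange(hs,(175,150,80),(180,255,255))
k=max(cv2.findContours(m,0,1)[0],key=cv2.contourArea);w=np.array([onz("scene",q[0][0]/4+240-.375,q[0][1]/4+210-.375,.101)[:2]-x[:2] for q in k]);D=np.hypot(*w.T);i=D.argmin();M=cv2.moments(k);cm=onz("scene",M['m10']/M['m00']/4+240,M['m01']/M['m00']/4+210,.101)[:2]-x[:2]
print('red',k[i],D[i],np.arctan2(w[i,1],w[i,0]),'centroid',np.arctan2(cm[1],cm[0]),np.hypot(*cm))
ci=camera_info("wrist");g=cv2.cvtColor(cv2.imread("pics/w9.png"),cv2.COLOR_BGR2GRAY)
c=cen(g,[(198,133),(497,260),(148,300)],32,25,95);print(c)
fit([onz("wrist",*q,.090,ci) for q in c],"wrist")
E
```

```text
[[218.44086022 211.15913978]
 [465.24089069 264.54251012]
 [490.07275734 147.07358413]]
scene [0.54721102 0.00851999 0.49774476] 0.0010206360147704263
red [[318 331]] 0.12028294737098431 0.5290052242616523 centroid 0.5384604553177008 0.13815948049553411
[[199.0776699  132.95533981]
 [497.32157124 260.45605859]
 [148.35459184 298.89504373]]
wrist [0.5477336  0.01071948 0.48538995] 0.001010168299363623
```

Both views agree that the nest is about 0.03 rad short, so I add that.

```bash
python3 -m inch '[[1,[0,0,0],[0,0,-0.002]],[1,[0,0,0],[0,0,-0.004]],[1,[0,0,0],[0,0,-0.005]],[1,[0,0,0],[0,0,-0.005]]]'| egrep 'tcp|force|gap'; python3 -c "
from dial import *
dial('w10')
s=None"; python3 -m inch '[[1,[0,0,-0.004],[0,0,0]],[1,[0,0,-0.004],[0,0,0]]]' | egrep 'tcp|force'
```

```text
tcp_pos: [0.5467, 0.0104, 0.1086]
force: [-0.2, -0.2, 7.1]
finger_gap: 0.172
nest [199.6 132.5] 2097 0.0908 ang 1.556 mod 0.509
nest [497.4 261.1] 1528 0.0893 ang -0.52 mod 0.527
16.3 yaw 0.9200505774268153 [0.54666193 0.01039562 0.10861484] [-0.66596646  1.0703312   7.00477073] [ 0.03400493  0.08123022 -0.11453653]
tcp_pos: [0.5467, 0.0104, 0.1086]
force: [0.2, -0.0, 5.9]
```

```bash
python3 -m inch '[[0.5,[0,0,0],[0,0,0]],[0.2,[0,0,0],[0,0,0]],[-0.4,[0,0,0],[0,0,0]],[-1,[0,0,0],[0,0,0]],[-1,[0,0,0],[0,0,0]],[-1,[0,0,0],[0,0,0]],[-1,[0,0,0],[0,0,0]]]'; python3 -c "
from dial import *
dial('w11')"
```

```text
t: 17.2
tcp_pos: [0.5463, 0.0107, 0.1082]
tool_rot: [0.896, 0.444, -0.0, -0.0]
force: [-0.0, 0.4, 0.7]
finger_gap: 1.005
nest [397.1 106.8] 3450 0.0903 ang 0.542 mod 0.542
nest [200.4 132.6] 2125 0.0908 ang 1.556 mod 0.509
nest [498.9 261.6] 1541 0.0893 ang -0.52 mod 0.527
17.25 yaw 0.9205779487276635 [0.54635669 0.01069794 0.10821018] [ 0.67639478 -0.43268713  1.1075709 ] [-0.00427693 -0.04319212 -0.01565876]
```

View pics/w11.png

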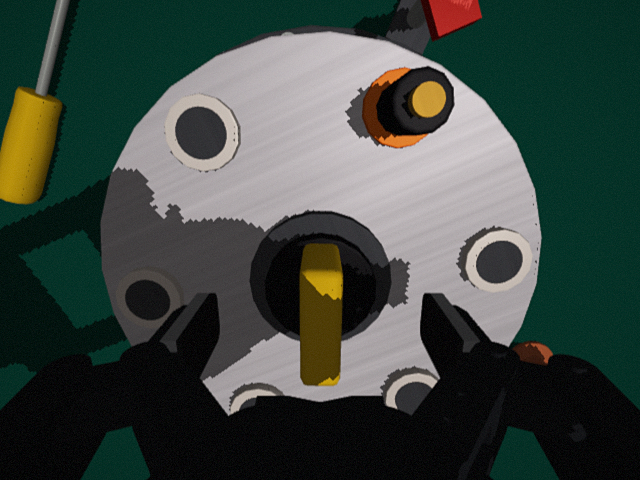

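The fingers are open and clear of the bar at (320,315), and the dial is unchanged. I lift straight up and check from a clear view.

```bash
python3 -m inch '[[-1,[0,0,-0.2],[0,0,0]],[-1,[0,0,-0.5],[0,0,0]],[-1,[0,0,-0.9],[0,0,0]],[-1,[0,0,-1],[0,0,0]],[-1,[0,0,-1],[0,0,0]]]'|egrep 'tcp|force'
python3 -m inch '[[-1,[-0.4,0,-0.4],[0,0,0]],[-1,[-0.8,0,-0.6],[0,0,0]],[-1,[-0.8,0,-0.6],[0,0,0]],[-1,[-0.8,0,-0.6],[0,0,0]],[-1,[-0.8,0,-0.6],[0,0,0]]]'|egrep 'tcp|force'
python3 -c "
from dial import *
dial('w12')
p,d=snapshot('scene');cv2.imwrite('pics/sc2.png',p)
p,d=snapshot('top');cv2.imwrite('pics/top2.png',p)"
```

```text
tcp_pos: [0.5475, 0.0105, 0.2101]
force: [0.4, -0.2, -0.5]
tcp_pos: [0.4974, -0.0523, 0.2666]
force: [0.1, -0.0, 0.6]
nest [358.8  19.5] 854 0.0881 ang 0.573 mod 0.573
nest [256.5  33.8] 623 0.0905 ang 1.561 mod 0.514
nest [423.  112.7] 507 0.0893 ang -0.526 mod 0.521
nest [221.6 137.7] 483 0.0902 ang 2.602 mod 0.508
nest [378.  205.5] 403 0.0891 ang -1.582 mod 0.513
18.3 yaw 0.9213257907369478 [ 0.49752068 -0.05202412  0.26659275] [-0.26949562  0.59164234 -0.05470228] [ 0.04976759 -0.00023608 -0.04453154]
```

View pics/w12.png

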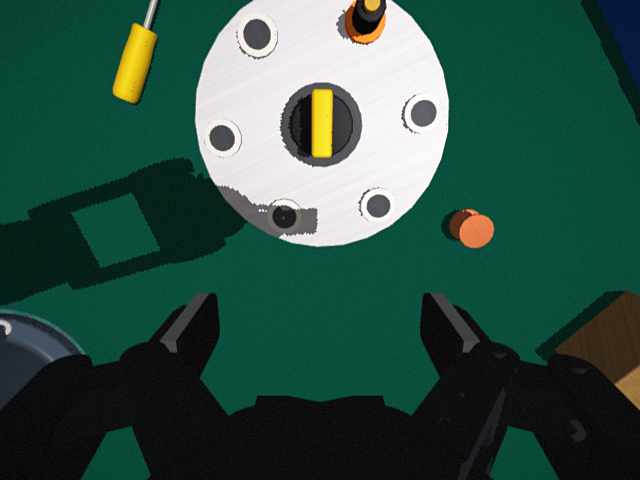

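View pics/sc2.png

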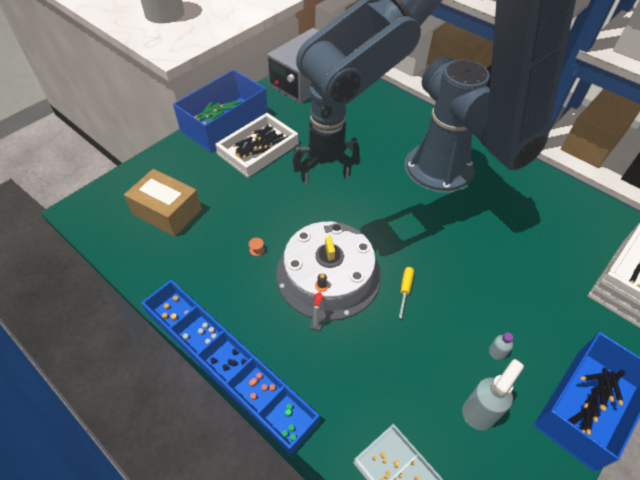

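View pics/top2.png

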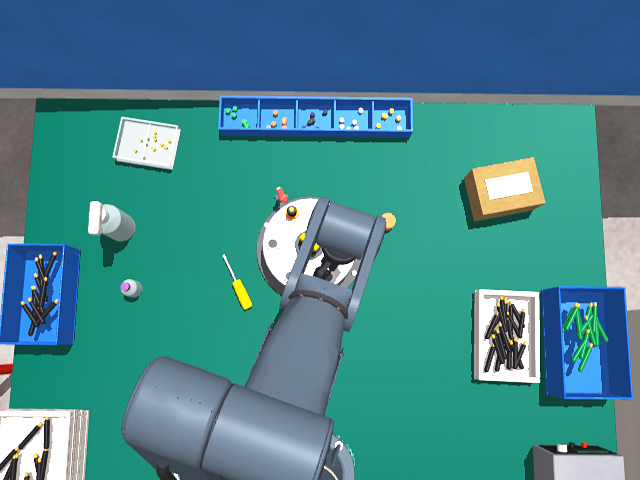

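The views show the orange nest at the pointer and everything else in its original place. The nests average 0.514 rad against a target of about 0.517. I check the knob height before handing in.

```bash
python3 - <<'E'
from h import *
ci=camera_info("wrist");p,d=snapshot("wrist");W=world("wrist",d,ci)
print('bar top',np.median(W[95:150,316:328,2]),'dial',np.median(W[60:75,300:340,2]))
sign_off()
E
```

```text
bar top 0.13709170291382214 dial 0.08298671339206098
the job is handed in; nothing more can be done
```

The fixture is in gear with its knob home, the orange nest is at the red pointer, and the job is handed in.

**Meshing:** I pressed the knob to about 7 N tip on tip and rocked it. Nothing engaged within 0.8 rad counter-clockwise. The teeth dropped in at about 0.3 rad on the clockwise side. I then eased the knob in and pushed it to the hard stop, about 8 N at 21.8 mm of travel. With the knob still home, I turned the dial counter-clockwise to the pointer, released the knob and backed off.

**Last checks:**
- **Knob height:** the bar top measured 54 mm above the dial's face, which matches fully home.
- **Nest position:** the nest is at about 0.514 rad and the pointer at about 0.517 rad. The individual nest readings spread from 0.508 to 0.521. The scene camera's angles ran about 0.012 rad higher for both nest and pointer, but the gap it showed agreed.
- **Bystanders:** they look unmoved in the scene and top pictures, and the force on the tool was near zero afterwards.
- **Time:** about 18 s had passed.

**One blemish:** as the teeth dropped in and I pressed the first 2 mm, with the push rising to about 5 N, the dial moved roughly 0.04 rad to line itself up. I then eased the knob round to relieve it, and the dial did not move again until the knob was home.

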